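# Cap the cold brew

### The arm

A 7-joint arm with a two-finger parallel gripper is mounted at the origin on the work surface. World frame = base frame: x ahead of the robot, y to its left, z up, the work surface at z = 0. Lengths are in m, angles in rad, forces in N, time in s.
With the tool pointing down it reaches from about 0.425 to 0.875 m from the base axis. Payload 4.7 kg.
Tool frame: the origin (TCP) lies between the finger pads; the fingertips stand 14 mm ahead of it and the grasp point (between the pads) lies 5 mm behind it; z points along the fingers, y is the line along which they close (so a half turn about z gives the same grasp; the last joint's range is limited). The gripper opens to 87 mm and grips with 3 to 60 N. Pads are 19 mm wide; open, the fingers measure 117 mm over their backs; the gripper's body (75 mm by 190 mm) begins 51 mm behind the grasp point.
Start: joints at [-1.093, 0.321, -0.07, 1.45, 0.023, 1.371, -0.057], TCP at [0.291, 0.581, 0.237] pointing down, gripper open.
Joint ranges: [-2.86, 2.86], [-0.3, 2.09], [-1.38, 1.24], [0.06, 2.45], [-1.56, 4.7], [0.09, 2.05], [-2.69, 2.69]. Speed limits (rad/s): [2.57, 2.57, 3.14, 3.14, 3.14, 3.14, 3.14].

### API

Orientations are given as a rotation vector (axis times angle).
In Python, from bench import ctrl gives the robot as it stands.
- The arm moves only by the shell command python3 -m inch 'ROWS' [OPENING] [FORCE]. ROWS is JSON, a list of rows, each a list of 6 numbers: the shift along the world's x, y, z in mm, then the turn, a rotation vector about the world's x, y, z in degrees. In form: [[tx, ty, tz, rx, ry, rz], ...]. A call has 1 to 20 rows; each row is the pose to reach, as a shift and turn from the pose commanded when the call began; what a row does not reach only later rows make up. A row lasts 1/8 s, in which the tool goes at most 62.5 mm and 10.7 degrees, less where a joint would pass 70% of its speed; a pose out of reach is approached as far as the arm can. A call with a gripper value outside its range is refused whole. OPENING is the finger opening in mm, from 0 to 87, set as the call begins (- or left out, the last holds). The fingers move at their own pace and stop on an object; FORCE is the grip in N (left out, the last holds). Time passes only in rows, so rows that repeat a pose let the fingers close. It gives the time, the measured TCP pose, the force, the opening and the grip force at its end, in the units of the state.
- ctrl.get_state(): the state, without advancing time (a new reading comes with each control period).
- ctrl.get_image(name): name is "scene" or "top" or "wrist"; returns (picture, depth): 400x640x3 uint8, red, green, blue; 400x640 float32, m along the optical axis (not along the pixel's ray), 0 where there is no reading.
- ctrl.camera_params(name): a dict with "mtx" (3x3 intrinsics, pixels), "T" (4x4, takes a point from camera to world coordinates). Camera axes: x right, y down, z forward; pixel columns grow to the right and rows downward; lengths in m; the calibration is good to about 2 mm. A picture is of the moment at which its call begins: read the wrist's pose just before it. camera_params takes no time and is no camera call; for the wrist camera it gives the pose at the moment of the call.
- ctrl.close_job(): hands the job in; it is judged then, once.
The state is a dict: "time": time; "joint_positions": joint angles; "qd": joint speeds; "joint_torque": joint torques, N m; "position": TCP position; "tool_rot": TCP orientation; "ft_force": force on the tool from outside, world axes, zero at the start; "torque": the same for the moment, N m; "grip_width": opening from 0.0 (shut) to 1.0 (fully open); "grip_force": force on a finger pad.
Only numpy, scipy, OpenCV 4.12 (cv2) and the standard library are available. Lean on these libraries where they do the work, as an engineer would, in place of code of your own. Each camera call takes 0.05 s, during which the arm holds its last target. There are 200 camera calls.

### The job

Cap the bottles of cold brew waiting on the counter, one at a time in the bench capper: set the bottle in its sliding carriage, push the carriage home under the bell, pull the lever down to crimp the cap and ease it back up to the top, never letting it fly back. Stand every capped bottle upright in the steel chill pan, and only when all of them are in, wind the timer right up to its 60-minute stop. Leave the other things on the counter where they are.

Things in the scene. Friction and masses are not known exactly. Their poses are not given: they have to be found in the camera images.
- bottle1: Filled brown glass bottle, paper label, 0.36 kg; bottle1 to bottle3 start standing on the counter, one of them may be absent (None). Origin: centre of its underside, z up its axis. Body 60 mm across up to 55 mm, shoulder up to 70 mm, then a straight neck 30 mm across. A crown cap 33 mm across stands loosely on it, its top at 125 mm (120 mm once crimped).
- bottle2: Filled brown glass bottle, paper label, 0.36 kg; bottle1 to bottle3 start standing on the counter, one of them may be absent (None). Origin: centre of its underside, z up its axis. Body 60 mm across up to 55 mm, shoulder up to 70 mm, then a straight neck 30 mm across. A crown cap 33 mm across stands loosely on it, its top at 125 mm (120 mm once crimped).
- bottle3: Filled brown glass bottle, paper label, 0.36 kg; bottle1 to bottle3 start standing on the counter, one of them may be absent (None). Origin: centre of its underside, z up its axis. Body 60 mm across up to 55 mm, shoulder up to 70 mm, then a straight neck 30 mm across. A crown cap 33 mm across stands loosely on it, its top at 125 mm (120 mm once crimped).
- cap1 (a joint): How far the crown cap of bottle1 is pressed down on the neck, m: 0 loose (as it starts), 0.005 fully crimped and stays so; above 0.0035 it is properly crimped. It takes about 60 N on the cap, which only the capper can give.
- cap2 (a joint): How far the crown cap of bottle2 is pressed down on the neck, m: 0 loose (as it starts), 0.005 fully crimped and stays so; above 0.0035 it is properly crimped. It takes about 60 N on the cap, which only the capper can give.
- cap3 (a joint): How far the crown cap of bottle3 is pressed down on the neck, m: 0 loose (as it starts), 0.005 fully crimped and stays so; above 0.0035 it is properly crimped. It takes about 60 N on the cap, which only the capper can give.
- capper: Rack-and-pinion bench capper, grey metal, fixed. Origin: on the counter below the bell's axis; x from its open front to the column, z up, the lever on the -y side. Base plate 18 mm thick, x -125 to 125, y -75 to 75 mm. Column from x = 74 mm back. Head x -30 to 112, y -29 to 29, z 198 to 262 mm; the rack stands out above it to 283 mm. Lever shaft to y = -102 mm at z = 230.
- bell_axis (a point): Where the middle of a bottle's underside must be for capping: on the bell's axis, at the height of the nest's floor (26 mm). Axes as the capper's. Straight above hangs the steel bell, 56 mm across, its rim at z = 172 mm when up; the rim's bore is 47 mm, so the cap must stand within about 6 mm of the axis.
- carriage (a joint): Steel carriage that slides on the capper's base plate toward its open front, m: 0 pushed home (nest right under the bell), 0.115 drawn fully out (room above the nest to set a bottle in or lift it out). Slides with about 3 N and stays where it is left; may start anywhere.
- nest (a point): Centre of the nest's floor on the carriage, 26 mm above the counter, where the middle of a bottle's underside belongs; axes as the capper's. Around it a low conical ring 9 mm high, its inner radius 33.5 mm at the floor and 40 mm at the top.
- carriage_knob (a point): Middle of the carriage's upright black knob, 24 mm across, from z = 41 to 64 mm above the counter (this point at 52.5 mm), on a thinner stem; 95 mm in front of the nest's centre. When the carriage is home the knob is 65 mm in front of the capper's head.
- lever (a joint): Lever of the capper, rad: 0 up at rest (knob 0.50 rad above level, toward the capper's front), 1.1 down at its stop (0.60 rad below level). The bell goes down 30 mm per rad, meets a loose cap at about 0.88 and has it crimped at 1.05. A spring returns it: 2 N at the knob at rest, 6 N at the bottom, and 9 N more to press a cap. Let go at the bottom it flies up at over 2.5 rad/s.
- lever_knob (a point): Centre of the black cylindrical knob at the end of the steel lever: 38 mm across, 36 mm long along the capper's y, with flat ends (pinch it by these from above and it can turn between the fingers). The lever swings in the plane y = -140 mm of the capper.
- lever_pivot (a point): Point on the lever's horizontal pivot axis (parallel to the capper's y axis) in the plane in which the knob swings: 200 mm from the knob's centre, 230 mm above the counter, 20 mm behind the bell's axis.
- pan: Shallow steel chill pan, fixed, 176 mm (its x) by 325 mm (its y), 40 mm high with a flange 3 mm higher, walls and floor 4 mm thick. Origin: centre of its underside, z up.
- timer_base: Round steel base of the wind-up timer, 80 mm across and 22 mm high, fixed to the counter. Origin: centre of its underside; its x axis points to the dial's zero mark.
- timer (a joint): Wind-up timer, rad turned clockwise seen from above: 0 run out, 5.24 at the stop, the 60-minute mark. It still has some minutes on it at the start; its spring runs it back very slowly (0.01 rad/s when full); turning it takes about 0.3 N m per rad/s.
- timer_key (a point): Middle of the black key bar on the timer's dial, on the timer's axis, 44 mm above the counter. The bar is 54 mm long (along this point's x axis, the white pointer at +x), 12 mm thick (y), and stands from z = 32 to 56 mm above the counter, over a dial 56 mm across.
- cup: White cup, 80 mm across, 60 mm high, a bystander. Origin: centre of its underside.
- jug: Steel milk jug, 92 mm across, 105 mm high, a bystander. Origin: centre of its underside.
- tamper: Steel tamper, 58 mm across, 90 mm high, a bystander. Origin: centre of its underside.
- cap_bowl: White bowl of spare crown caps, 108 mm across, 34 mm high, a bystander. Origin: centre of its underside.
- portafilter: Steel portafilter with a black handle, 240 mm long, 40 mm high, a bystander. Origin: under the middle of its basket; the handle points along its x.
- shaker: Glass sugar jar with a steel lid, 60 mm across, 115 mm high, a bystander. Origin: centre of its underside.
There are look-alikes about, which are no part of the job. What is shaped like the bottle2 but orange is not meant.

How it is judged:
On the way, in this order (a step that is already met when the one before it is completed fails the run):
1. every bottle stands upright in the pan with its cap crimped, and the capper's lever is back up (x of bottle1 in the frame of pan between -0.062 and 0.062 m and y of bottle1 in the frame of pan between -0.137 and 0.137 m and z of each of bottle1, bottle2, bottle3 in the frame of pan below 0.012 m and angle between each of bottle1, bottle2, bottle3's own z axis and vertical below 0.1 rad and linear speed of each of bottle1, bottle2, bottle3 below 0.02 m/s and value of joint each of cap1, cap2, cap3 above 0.0035 m and x of bottle2 in the frame of pan between -0.062 and 0.062 m and y of bottle2 in the frame of pan between -0.137 and 0.137 m and x of bottle3 in the frame of pan between -0.062 and 0.062 m and y of bottle3 in the frame of pan between -0.137 and 0.137 m and value of joint lever below 0.12 rad), for 0.2 s.
2. the timer is wound up to its stop (value of joint timer above 5 rad), for 0.1 s.
At the end, for the whole second after the job is handed in: Every bottle present stands at rest on the pan's floor, upright within 0.1 rad, its cap pressed down by more than 3.5 mm; the capper's lever is back up (within 0.12 rad of its rest); the timer was wound above 5.0 rad after that and still stands above 4.6 rad (all of step 1 and value of joint timer above 4.6 rad); the robot touches nothing.
It fails at once if the capper's lever flies back (faster than 1.8 rad/s upward) (velocity of joint lever below -1.8 rad/s).
It fails at once if a cap is pressed down by anything but the capper (value of joint lever below 0.7 rad and ((velocity of joint cap1 above 0.01 m/s and value of joint cap1 between 0.0015 and 0.0035 m) or (velocity of joint cap2 above 0.01 m/s and value of joint cap2 between 0.0015 and 0.0035 m) or (velocity of joint cap3 above 0.01 m/s and value of joint cap3 between 0.0015 and 0.0035 m))).
It fails at once if one of the bystanders is moved more than 5 cm (distance of any of cup, jug, tamper, cap_bowl, portafilter, shaker from where it was at the start of the episode above 0.05 m).
Of bottle1, bottle2, bottle3 only 2 to 3 are there at a start; the rules pass over those that are not, and their reading is None.
At some moment in a run one of bottle1, bottle2, bottle3 may be knocked a few centimetres aside while the robot is not near it.
It also fails if it takes over 210 s, if anything falls off the work surface, if the arm or the gripper's body presses on something with over 40 N, if the wrist force passes 120 N, or if a joint passes its speed limit or range.

## Working session

There is one attempt and no reset: what is moved stays moved. The work goes in short steps, Python scripts to look and compute and a shell command to move; the robot and the scene stay as the last step left them, time stands still between calls to the robot, and variables do not carry over. Pictures are saved under pics/ and viewed, at most 14 in all, crops included, and the job is handed in when it is done.

```bash
ls; mkdir -p pics; cat > h.py <<'E'
import numpy as np, cv2
from bench import ctrl
from scipy.spatial.transform import Rotation as R
def grab(n,f=None):
    p=ctrl.camera_params(n); im,d=ctrl.get_image(n)
    if f: cv2.imwrite('pics/'+f,im[:,:,::-1])
    return im,d,np.array(p['mtx']),np.array(p['T'])
def cloud(d,K,T):
    v,u=np.indices(d.shape); 
    P=np.stack([(u-K[0,2])/K[0,0]*d,(v-K[1,2])/K[1,1]*d,d],-1)
    W=P@T[:3,:3].T+T[:3,3]; W[d==0]=np.nan; return W
def ray(u,v,z,K,T):
    r=T[:3,:3]@np.array([(u-K[0,2])/K[0,0],(v-K[1,2])/K[1,1],1]); o=T[:3,3]
    return o+r*(z-o[2])/r[2]
E
python3 - <<'E'
from h import *
for n in('scene','top'):
    im,d,K,T=grab(n,n+'0.png'); print(n,K.tolist(),T.round(3).tolist()); np.savez(n+'0.npz',im=im,d=d,K=K,T=T)
s=ctrl.get_state();print({k:np.round(v,3).tolist() for k,v in s.items()})
E
```

```text
pics
scene [[447.4430597213322, 0.0, 317.35504497078443], [0.0, 447.4430597213322, 199.6587015528322], [0.0, 0.0, 1.0]] [[0.706, 0.413, -0.575, 1.313], [0.708, -0.402, 0.581, -0.795], [0.009, -0.817, -0.576, 1.007], [0.0, 0.0, 0.0, 1.0]]
top [[446.57390412551877, 0.0, 314.0854987111901], [0.0, 446.57390412551877, 205.14731572253893], [0.0, 0.0, 1.0]] [[-0.026, -0.991, 0.131, 0.296], [-1.0, 0.025, -0.004, 0.041], [0.001, -0.131, -0.991, 1.825], [0.0, 0.0, 0.0, 1.0]]
{'time': 0.1, 'joint_positions': [-1.093, 0.322, -0.07, 1.452, 0.023, 1.371, -0.057], 'qd': [-0.001, -0.001, -0.0, -0.004, -0.001, -0.001, -0.001], 'joint_torque': [0.0, -49.258, -0.406, -31.34, -0.064, 0.039, 0.0], 'position': [0.291, 0.581, 0.236], 'tool_rot': [-0.722, -3.057, 0.003], 'ft_force': [0.403, 1.057, 0.104], 'torque': [0.006, 0.017, 0.022], 'grip_force': 0.0, 'grip_width': 1.005}
```

View pics/scene0.png

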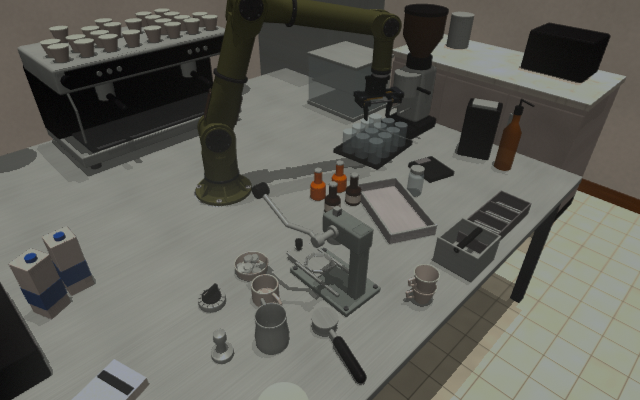

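View pics/top0.png

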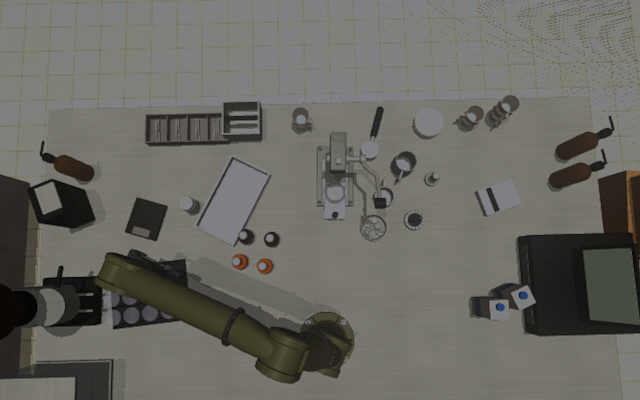

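Scene: two brown bottles (332,200) and (353,190), with orange look-alikes at (318,185) and (340,177). Capper column (350,250), lever knob (261,190), pan (395,210), timer (211,296). Top: browns (246,237), (271,240); oranges (240,262), (265,266); pan centre (234,200); capper head (338,155); carriage knob (335,214); lever knob (380,202); timer (414,219).

```bash
python3 - <<'E'
from h import *
z=np.load('top0.npz');im,d,K,T=[z[k] for k in('im','d','K','T')]
W=cloud(d,K,T); np.set_printoptions(precision=3,suppress=True)
def zone(n,u0,u1,v0,v1,zl,zh):
    s=np.zeros(d.shape,bool); s[v0:v1,u0:u1]=1
    s&=(W[...,2]>zl)&(W[...,2]<zh); P=W[s]
    if len(P): print(n,len(P),'mean',P.mean(0),'mid',(P.min(0)+P.max(0))/2,'ext',np.ptp(P,0))
    return P
for n,u,v in(('b246',246,237),('b271',271,240),('o240',240,262),('o265',265,266)):
    zone(n+'cap',u-12,u+12,v-12,v+12,.115,.135); zone(n+'mid',u-14,u+14,v-14,v+14,.03,.2)
zone('knob',325,345,205,222,.055,.075)
zone('levknob',370,392,190,212,.2,.5)
zone('key',403,425,208,230,.045,.07)
P=zone('timer',400,428,205,233,.015,.07)
zone('head',325,352,128,185,.24,.275)
zone('base',310,360,140,225,.012,.023)
zone('cup',382,396,180,200,.03,.08)
P=zone('pan',190,275,150,250,.03,.05)
r=cv2.minAreaRect((P[:,:2]*1000).astype(np.float32)); print('pan',r)
s=(W[...,2]>.19)&(W[...,2]<.29); s[:, :325]=0;s[:,352:]=0;s[190:]=0;s[:125]=0
print('headrect',cv2.minAreaRect((W[s][:,:2]*1000).astype(np.float32)))
s=(W[...,2]>.01)&(W[...,2]<.023); s[:, :312]=0;s[:,358:]=0;s[225:]=0;s[:135]=0
print('base',cv2.minAreaRect((W[s][:,:2]*1000).astype(np.float32)))
c=im[125:275,185:440]; cv2.imwrite('pics/topcrop.png',cv2.convertScaleAbs(cv2.resize(c[:,:,::-1],None,fx=3.1,fy=3.1,interpolation=cv2.INTER_CUBIC),alpha=1.6))
E
```

```text
b246cap 58 mean [0.412 0.307 0.124] mid [0.413 0.307 0.124] ext [0.031 0.03  0.017]
b246mid 244 mean [0.413 0.31  0.073] mid [0.424 0.321 0.081] ext [0.088 0.087 0.102]
b271cap 56 mean [0.399 0.205 0.124] mid [0.399 0.205 0.124] ext [0.031 0.031 0.017]
b271mid 190 mean [0.397 0.202 0.08 ] mid [0.4   0.205 0.083] ext [0.056 0.059 0.104]
o240cap 60 mean [0.314 0.333 0.124] mid [0.316 0.334 0.125] ext [0.03  0.031 0.018]
o240mid 198 mean [0.314 0.327 0.08 ] mid [0.314 0.333 0.083] ext [0.059 0.057 0.102]
o265cap 58 mean [0.294 0.234 0.124] mid [0.294 0.236 0.123] ext [0.03  0.031 0.014]
o265mid 192 mean [0.294 0.231 0.081] mid [0.294 0.234 0.085] ext [0.055 0.059 0.103]
knob 26 mean [ 0.49  -0.05   0.062] mid [ 0.49  -0.051  0.062] ext [0.021 0.02  0.012]
levknob 160 mean [ 0.502 -0.189  0.333] mid [ 0.511 -0.19   0.325] ext [0.067 0.037 0.054]
key 40 mean [ 0.464 -0.371  0.055] mid [ 0.464 -0.373  0.055] ext [0.024 0.05  0.018]
timer 289 mean [ 0.463 -0.369  0.03 ] mid [ 0.464 -0.372  0.04 ] ext [0.075 0.078 0.049]
head 649 mean [ 0.693 -0.058  0.26 ] mid [ 0.695 -0.061  0.256] ext [0.14  0.087 0.031]
base 928 mean [ 0.637 -0.05   0.018] mid [ 0.642 -0.055  0.018] ext [0.333 0.195 0.011]
cup 70 mean [ 0.589 -0.266  0.051] mid [ 0.588 -0.265  0.049] ext [0.081 0.048 0.037]
pan 544 mean [0.56  0.364 0.041] mid [0.559 0.365 0.04 ] ext [0.374 0.338 0.02 ]
pan ((540.0457763671875, 315.0544128417969), (367.0898132324219, 328.71893310546875), 62.271549224853516)
headrect ((694.642578125, -61.64515686035156), (88.19094848632812, 139.6060333251953), 88.60774993896484)
base ((649.0166015625, -55.868377685546875), (182.9127655029297, 360.07904052734375), 88.05025482177734)
```

View pics/topcrop.png

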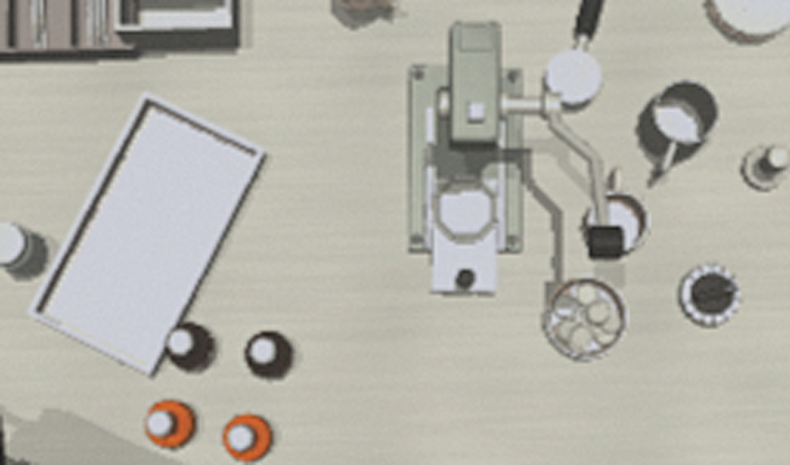

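Crop shows pan corners (148,93), (267,152), (152,377), (28,312); base-plate corners (408,65), (522,68), (524,252), (407,252); nest (465,208), knob (465,279); bottles clear of each other, only two brown present.

```bash
python3 - <<'E'
from h import *
np.set_printoptions(precision=4,suppress=True)
z=np.load('top0.npz');im,d,K,T=[z[k] for k in('im','d','K','T')]
c=lambda a,b,zz:ray(185+a/3.1-.4,125+b/3.1-.4,zz,K,T)
pc=np.array([c(a,b,.043) for a,b in((148,93),(267,152),(152,377),(28,312))]);print('pan',pc,pc.mean(0)); 
bc=np.array([c(a,b,.018) for a,b in((408,65),(522,68),(524,252),(407,252))]);print('base',bc,bc.mean(0))
print('nest',c(465,208,.033),'knob',c(465,279,.064))
print('headfront',c(449,148,.262),c(497,148,.262), 'rack',c(477,110,.283),'headback',c(450,22,.262),c(498,22,.262))
W=cloud(d,K,T); s=(W[...,2]>.045)&(W[...,2]<.07); s[:,:403]=0; s[:,425:]=0; s[:208]=0; s[230:]=0
print('key',cv2.minAreaRect((W[s][:,:2]*1000).astype(np.float32)))
p=ctrl.camera_params('wrist'); st=ctrl.get_state(); Rt=R.from_rotvec(st['tool_rot']).as_matrix()
Tw=np.array(p['T']); print('cam in tool',Rt.T@(Tw[:3,3]-st['position']),Rt.T@Tw[:3,:3]); print('tooly',Rt[:,1])
E
```

```text
pan [[0.7486 0.3616 0.043 ]
 [0.6654 0.2058 0.043 ]
 [0.3753 0.3571 0.043 ]
 [0.463  0.5169 0.043 ]] [0.563  0.3603 0.043 ]
base [[ 0.7845  0.0177  0.018 ]
 [ 0.7766 -0.1349  0.018 ]
 [ 0.5279 -0.1284  0.018 ]
 [ 0.5319  0.0256  0.018 ]] [ 0.6552 -0.055   0.018 ]
nest [ 0.5861 -0.0518  0.033 ] knob [ 0.4891 -0.0473  0.064 ]
headfront [ 0.6194 -0.0237  0.262 ] [ 0.618  -0.0789  0.262 ] rack [ 0.6584 -0.0561  0.283 ] headback [ 0.7688 -0.0294  0.262 ] [ 0.7674 -0.0853  0.262 ]
key ((464.2976989746094, -373.2814025878906), (11.368083953857422, 53.5276985168457), 17.175678253173828)
cam in tool [ 0.0712 -0.0008 -0.1465] [[ 0.0005 -0.9653 -0.261 ]
 [ 1.      0.0006 -0.0002]
 [ 0.0003 -0.261   0.9653]]
tooly [ 0.4473  0.8944 -0.0017]
```

```bash
python3 -m inch '[[60,-60,10,0,0,5],[90,-120,10,0,0,10],[110,-180,10,0,0,20],[130,-240,10,0,0,25],[140,-300,10,0,0,25],[150,-360,10,0,0,25],[160,-420,0,0,0,25],[170,-480,0,0,0,25],[180,-540,0,0,0,25],[190,-600,-10,0,0,25],[199,-630,-30,0,0,25],[199,-630,-36,0,0,25],[199,-630,-36,0,0,25],[199,-630,-36,0,0,25]]' 60
python3 - <<'E'
from h import *
np.set_printoptions(precision=4,suppress=True)
im,d,K,T=grab('wrist','w1.png'); W=cloud(d,K,T)
s=(W[...,2]>.055)&(W[...,2]<.072)&(abs(W[...,0]-.49)<.03)&(abs(W[...,1]+.05)<.03)
P=W[s];print(len(P),P.mean(0),(P.min(0)+P.max(0))/2,np.ptp(P,0))
E
```

```text
time: 1.85
position: [0.49, -0.047, 0.2009]
tool_rot: [0.039, 3.141, 0.001]
ft_force: [-0.4, 0.4, -0.5]
grip_width: 0.688
grip_force: 0.0
546 [ 0.4924 -0.0491  0.061 ] [ 0.493  -0.0491  0.0592] [0.024  0.0234 0.0084]
```

View pics/w1.png

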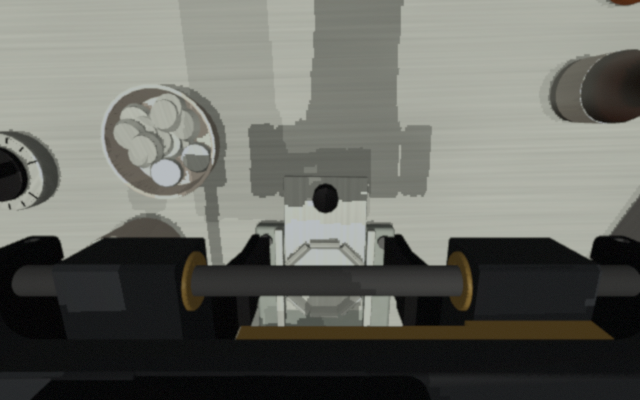

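Picture: knob at (325,198), nest ring behind (325,280). TCP is about 2 mm off; descend, grip and pull out.

```bash
python3 -m inch '[[2,-2,-40,0,0,0],[2,-2,-80,0,0,0],[2,-2,-120,0,0,0],[2,-2,-143,0,0,0],[2,-2,-143,0,0,0],[2,-2,-143,0,0,0]]' 60 && python3 -m inch '[[0,0,0,0,0,0],[0,0,0,0,0,0],[0,0,0,0,0,0],[0,0,0,0,0,0],[0,0,0,0,0,0],[-10,0.3,0,0,0,0],[-20,0.7,0,0,0,0],[-30,1,0,0,0,0],[-40,1.4,0,0,0,0],[-47,1.6,0,0,0,0],[-47,1.6,0,0,0,0],[-47,1.6,0,0,0,0]]' 10 25
```

```text
time: 2.65
position: [0.4929, -0.0501, 0.0589]
tool_rot: [0.041, 3.139, 0.0]
ft_force: [0.2, -0.5, 1.5]
grip_width: 0.689
grip_force: 0.0
time: 4.15
position: [0.4475, -0.0467, 0.0578]
tool_rot: [0.041, 3.135, 0.004]
ft_force: [8.0, 5.7, -8.3]
grip_width: 0.271
grip_force: 25.0
```

```bash
python3 -m inch '[[0,0,0,0,0,0],[0,0,0,0,0,0],[0,0,0,0,0,0],[0,0,40,0,0,0],[0,0,90,0,0,0],[0,10,140,0,0,0],[-10,70,150,0,0,0],[-20,130,160,0,0,0],[-40,190,160,0,0,0],[-48,240,160,0,0,0],[-48,252,160,0,0,0],[-48,252,160,0,0,0],[-48,252,160,0,0,0]]' 60 25
cat >> h.py <<'E'
def tops(W,zl,zh,x,y,r=.05):
    "centres of blobs of points in a height band near x,y"
    s=(W[...,2]>zl)&(W[...,2]<zh)&(np.hypot(W[...,0]-x,W[...,1]-y)<r)
    n,l,st,c=cv2.connectedComponentsWithStats(s.astype(np.uint8))
    for i in range(1,n):
        if st[i,4]>15:
            P=W[l==i]; print(st[i,4],'mean',P.mean(0).round(4),'mid',((P.min(0)+P.max(0))/2).round(4),'ext',np.ptp(P,0).round(3))
E
python3 - <<'E'
from h import *
im,d,K,T=grab('wrist','w2.png'); W=cloud(d,K,T)
tops(W,.115,.135,.4,.205,.06)
im,d,K,T=grab('top'); W=cloud(d,K,T); print('top');tops(W,.115,.135,.4,.28,.2); print('knob'); tops(W,.056,.07,.445,-.05,.03)
E
```

```text
time: 5.78
position: [0.3974, 0.2011, 0.2174]
tool_rot: [-0.047, -3.141, 0.001]
ft_force: [-0.2, -0.0, 0.1]
grip_width: 0.688
grip_force: 0.0
1353 mean [0.4006 0.2066 0.1225] mid [0.402  0.2067 0.1207] ext [0.033 0.033 0.009]
top
58 mean [0.3146 0.3324 0.1245] mid [0.3156 0.3336 0.1244] ext [0.03  0.031 0.018]
knob
25 mean [ 0.4457 -0.0482  0.063 ] mid [ 0.4458 -0.0495  0.0627] ext [0.02  0.02  0.013]
```

```bash
python3 -m inch '[[4,5,-30,0,0,0],[4,5,-60,0,0,0],[4,5,-90,0,0,0],[4,5,-115,0,0,0],[4,5,-123,0,0,0],[4,5,-123,0,0,0],[4,5,-123,0,0,0]]' 60 && python3 -m inch '[[0,0,0,0,0,0],[0,0,0,0,0,0],[0,0,0,0,0,0],[0,0,0,0,0,0],[0,0,0,0,0,0],[0,0,20,0,0,0],[0,0,60,0,0,0],[0,0,110,0,0,0],[0,0,150,0,0,0],[0,0,150,0,0,0]]' 10 40
```

```text
time: 6.75
position: [0.4017, 0.2082, 0.0957]
tool_rot: [0.044, 3.14, 0.002]
ft_force: [-0.0, 0.2, 0.0]
grip_width: 0.688
grip_force: 0.0
time: 8.0
position: [0.4021, 0.2089, 0.2471]
tool_rot: [0.043, 3.137, 0.005]
ft_force: [0.7, 0.2, -4.5]
grip_width: 0.344
grip_force: 40.0
```

```bash
python3 -m inch '[[20,-40,0,0,0,0],[50,-90,0,0,0,0],[80,-150,0,0,0,0],[110,-210,0,0,0,0],[135,-250,0,0,0,0],[139,-261,-10,0,0,0],[139,-261,-50,0,0,0],[139,-261,-80,0,0,0],[139,-261,-105,0,0,0],[139,-261,-115,0,0,0],[139,-261,-120,0,0,0],[139,-261,-123,0,0,0],[139,-261,-124,0,0,0]]' - -
python3 - <<'E'
from h import *
grab('scene','s2.png')
im=cv2.imread('pics/s2.png')[150:320,180:440]; cv2.imwrite('pics/s2c.png',cv2.convertScaleAbs(cv2.resize(im,None,fx=3,fy=3,interpolation=cv2.INTER_CUBIC),alpha=1.6))
E
```

```text
time: 9.62
position: [0.5402, -0.053, 0.1211]
tool_rot: [0.043, 3.14, 0.0]
ft_force: [-0.2, -0.3, -3.0]
grip_width: 0.344
grip_force: 40.0
```

View pics/s2c.png

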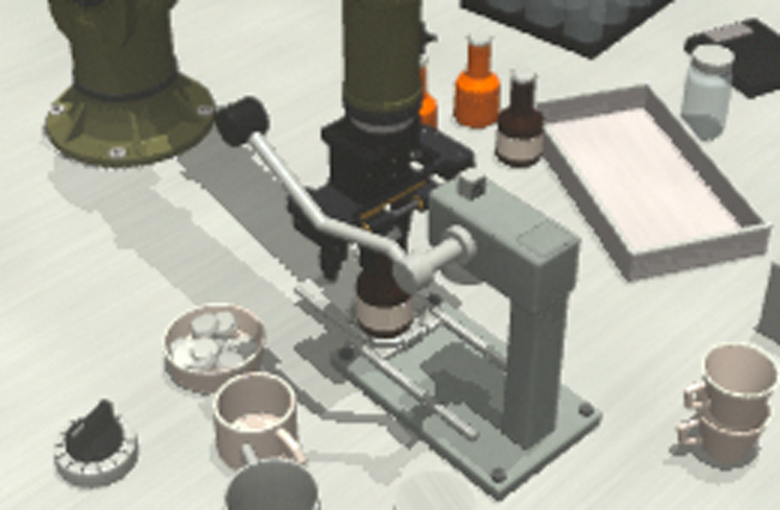

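Bottle stands at the nest (385,320 in the crop). Ease the last millimetres down, release, then go to the carriage knob.

```bash
python3 -m inch '[[0,0,-1,0,0,0],[0,0,-2,0,0,0],[0,0,-2,0,0,0]]' && python3 -m inch '[[0,0,0,0,0,0],[0,0,0,0,0,0],[0,0,0,0,0,0],[0,0,40,0,0,0],[0,0,90,0,0,0],[-50,2,90,0,0,0],[-96,4,90,0,0,0],[-96,4,70,0,0,0],[-96,4,70,0,0,0],[-96,4,70,0,0,0]]' 60
python3 - <<'E'
from h import *
im,d,K,T=grab('wrist'); W=cloud(d,K,T)
tops(W,.143,.165,.541,-.052,.05);print('knob'); tops(W,.056,.07,.445,-.05,.03)
E
```

```text
time: 10.05
position: [0.5411, -0.0533, 0.1207]
tool_rot: [0.043, 3.138, 0.001]
ft_force: [-2.5, 0.9, 5.9]
grip_width: 0.347
grip_force: 40.0
time: 11.3
position: [0.4444, -0.0491, 0.189]
tool_rot: [0.043, 3.141, -0.0]
ft_force: [-0.2, 0.2, -0.2]
grip_width: 0.691
grip_force: 0.0
knob
591 mean [ 0.448  -0.0474  0.061 ] mid [ 0.4486 -0.0475  0.06  ] ext [0.024 0.023 0.007]
```

```bash
python3 -m inch '[[3,1,-40,0,0,0],[3,1,-80,0,0,0],[3,1,-115,0,0,0],[3,1,-131,0,0,0],[3,1,-131,0,0,0],[3,1,-131,0,0,0]]' 50 && python3 -m inch '[[0,0,0,0,0,0],[0,0,0,0,0,0],[0,0,0,0,0,0],[0,0,0,0,0,0],[5,-0.2,0,0,0,0],[15,-0.5,0,0,0,0],[28,-1,0,0,0,0],[41,-1.4,0,0,0,0],[54,-1.9,0,0,0,0],[67,-2.3,0,0,0,0],[80,-2.8,0,0,0,0],[92,-3.2,0,0,0,0],[102,-3.6,0,0,0,0],[109,-3.8,0,0,0,0],[113,-4,0,0,0,0],[114,-4,0,0,0,0],[114,-4,0,0,0,0]]' 10 25
```

```text
time: 12.1
position: [0.4482, -0.0481, 0.0589]
tool_rot: [0.043, 3.139, 0.0]
ft_force: [0.5, 0.1, 0.3]
grip_width: 0.574
grip_force: 0.0
time: 14.22
position: [0.5608, -0.051, 0.0579]
tool_rot: [-0.042, -3.141, -0.002]
ft_force: [-1.6, 3.5, 4.5]
grip_width: 0.267
grip_force: 25.0
```

```bash
python3 -m inch '[[1,0,0,0,0,0],[2,0,0,0,0,0],[3,0,0,0,0,0],[3,0,0,0,0,0]]'; python3 - <<'E'
from h import *
im,d,K,T=grab('scene'); W=cloud(d,K,T)
print('cap'); tops(W,.14,.16,.65,-.055,.06); print('lev');tops(W,.29,.37,.495,-.19,.05)
im,d,K,T=grab('top'); W=cloud(d,K,T); print('lev');tops(W,.29,.37,.495,-.19,.05)
E
```

```text
time: 14.72
position: [0.5621, -0.0511, 0.0579]
tool_rot: [-0.042, -3.137, -0.003]
ft_force: [-6.1, 3.6, 10.0]
grip_width: 0.269
grip_force: 25.0
cap
62 mean [ 0.659  -0.0649  0.1491] mid [ 0.656  -0.063   0.1474] ext [0.03  0.025 0.014]
lev
278 mean [ 0.5092 -0.1948  0.33  ] mid [ 0.5112 -0.1917  0.3249] ext [0.066 0.036 0.049]
lev
159 mean [ 0.5017 -0.1885  0.3338] mid [ 0.5109 -0.1897  0.3274] ext [0.067 0.036 0.048]
```

```bash
python3 -m inch '[[0,0,0,0,0,0],[0,0,0,0,0,0],[0,0,0,0,0,0],[0,0,30,0,0,0],[-20,0,80,0,0,0],[-50,0,140,0,0,0],[-67,0,200,0,0,0],[-67,0,260,0,0,0],[-67,0,320,0,0,0],[-67,-20,345,0,0,0],[-67,-80,345,0,0,0],[-67,-138,345,0,0,0],[-67,-138,345,0,0,0],[-67,-138,345,0,0,0]]' 60 
python3 - <<'E'
from h import *
im,d,K,T=grab('wrist','w3.png'); W=cloud(d,K,T)
tops(W,.30,.36,.497,-.19,.03)
im,d,K,T=grab('top'); W=cloud(d,K,T);tops(W,.055,.07,.56,-.05,.03)
E
```

```text
time: 16.58
position: [0.4969, -0.1897, 0.4023]
tool_rot: [-0.044, -3.141, -0.001]
ft_force: [0.3, 0.1, -0.8]
grip_width: 0.69
grip_force: 0.0
2885 mean [ 0.4942 -0.1892  0.3378] mid [ 0.5026 -0.1892  0.3282] ext [0.049 0.037 0.033]
24 mean [ 0.561  -0.0537  0.0623] mid [ 0.5604 -0.0531  0.0623] ext [0.023 0.02  0.014]
```

View pics/w3.png

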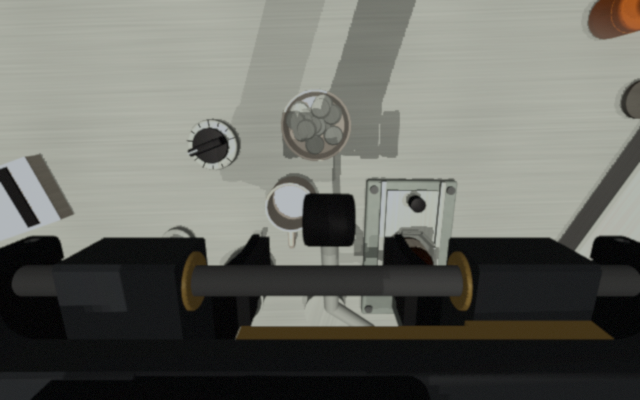

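Lever knob at (329,220), timer (213,143). Pinch the lever knob and swing it down on its arc.

```bash
python3 -m inch '[[0,0,-30,0,0,0],[0,0,-60,0,0,0],[0,0,-79,0,0,0],[0,0,-79,0,0,0],[0,0,-79,0,0,0]]' 60 && python3 -m inch '[[0,0,0,0,0,0],[0,0,0,0,0,0],[0,0,0,0,0,0],[0,0,0,0,0,0],[-4.5,0.2,-9,0,0,0],[-8.7,0.3,-18,0,0,0],[-15.6,0.5,-36.8,0,0,0],[-20.5,0.7,-56.2,0,0,0],[-23.5,0.8,-75.9,0,0,0],[-24.5,0.8,-95.9,0,0,0],[-23.5,0.8,-115.9,0,0,0],[-20.5,0.7,-135.6,0,0,0],[-15.6,0.5,-155,0,0,0],[-8.7,0.3,-173.8,0,0,0],[-4.6,0.1,-183,0,0,0],[0,0,-191.8,0,0,0],[5,-0.2,-200.4,0,0,0],[10.4,-0.3,-208.8,0,0,0],[12,-0.4,-211,0,0,0],[12,-0.4,-211,0,0,0]]' 20 55
```

```text
time: 17.3
position: [0.4974, -0.1899, 0.3247]
tool_rot: [0.042, 3.14, -0.0]
ft_force: [0.9, 0.7, -0.2]
grip_width: 0.687
grip_force: 0.0
time: 19.8
position: [0.5083, -0.1891, 0.1151]
tool_rot: [-0.042, -3.14, -0.006]
ft_force: [-10.9, 7.6, 21.7]
grip_width: 0.415
grip_force: 55.0
```

```bash
python3 -m inch '[[-7,0.2,10.6,0,0,0],[-12,0.4,19.2,0,0,0],[-16.6,0.5,28.1,0,0,0],[-20.7,0.7,37.2,0,0,0],[-24.4,0.8,46.5,0,0,0],[-27.6,0.9,56,0,0,0],[-30.3,1,65.6,0,0,0],[-32.5,1.1,75.4,0,0,0],[-34.3,1.1,85.2,0,0,0],[-35.5,1.2,95.1,0,0,0],[-36.3,1.2,105.1,0,0,0],[-36.5,1.2,115.1,0,0,0],[-36.3,1.2,125.1,0,0,0],[-35.5,1.2,135.1,0,0,0],[-34.3,1.1,145,0,0,0],[-32.5,1.1,154.8,0,0,0],[-30.3,1,164.6,0,0,0],[-27.6,0.9,174.2,0,0,0],[-24.4,0.8,183.7,0,0,0],[-20.7,0.7,193,0,0,0]]' && python3 -m inch '[[2.5,0,5,0,0,0],[5,-0.2,10,0,0,0],[7,-0.3,14,0,0,0],[8.7,-0.3,18,0,0,0],[9,-0.3,19,0,0,0],[9,-0.3,19,0,0,0],[9,-0.3,19,0,0,0]]'
```

```text
time: 22.3
position: [0.4912, -0.1883, 0.3051]
tool_rot: [0.04, 3.136, 0.0]
ft_force: [11.8, 1.5, -7.5]
grip_width: 0.408
grip_force: 55.0
time: 23.18
position: [0.4971, -0.1886, 0.3181]
tool_rot: [-0.042, -3.136, -0.001]
ft_force: [8.9, 0.3, -26.6]
grip_width: 0.411
grip_force: 55.0
```

```bash
python3 - <<'E'
from h import *
im,d,K,T=grab('scene'); W=cloud(d,K,T)
print('lev');
s=(W[...,2]>.2)&(W[...,2]<.36)&(abs(W[...,1]+.19)<.03)&(W[...,0]>.45)&(W[...,0]<.63)
P=W[s]; 
for x in np.arange(.52,.64,.02):
    q=P[abs(P[:,0]-x)<.006]; print(round(x,2),len(q), q[:,2].max().round(4) if len(q) else '')
print('cap'); tops(W,.135,.16,.655,-.055,.06)
E
```

```text
lev
0.52 42 0.3374
0.54 26 0.3146
0.56 25 0.3042
0.58 28 0.2959
0.6 28 0.2811
0.62 37 0.2718
cap
77 mean [ 0.6582 -0.0633  0.1445] mid [ 0.6551 -0.0595  0.1429] ext [0.031 0.032 0.015]
```

```bash
python3 -m inch '[[0,0,-3,0,0,0],[0,0,-6,0,0,0],[0,0,-6,0,0,0],[0,0,-6,0,0,0],[0,0,-6,0,0,0],[0,0,30,0,0,0],[0,0,75,0,0,0],[0,50,75,0,0,0],[0,100,75,0,0,0],[0,137,60,0,0,0],[0,137,0,0,0,0],[10,137,-60,0,0,0],[40,137,-120,0,0,0],[63,137,-170,0,0,0],[63,137,-210,0,0,0],[63,137,-250,0,0,0],[63,137,-267,0,0,0],[63,137,-267,0,0,0],[63,137,-267,0,0,0]]' 60 && python3 -m inch '[[0,0,0,0,0,0],[0,0,0,0,0,0],[0,0,0,0,0,0],[0,0,0,0,0,0],[-5,0.2,0,0,0,0],[-15,0.5,0,0,0,0],[-28,1,0,0,0,0],[-41,1.4,0,0,0,0],[-54,1.9,0,0,0,0],[-67,2.3,0,0,0,0],[-80,2.8,0,0,0,0],[-92,3.2,0,0,0,0],[-102,3.6,0,0,0,0],[-109,3.8,0,0,0,0],[-113,4,0,0,0,0],[-115,4,0,0,0,0],[-115,4,0,0,0,0]]' 10 25
```

```text
time: 25.6
position: [0.5615, -0.0532, 0.0594]
tool_rot: [0.043, 3.138, 0.0]
ft_force: [-0.6, 0.5, 0.7]
grip_width: 0.686
grip_force: 0.0
time: 27.72
position: [0.4467, -0.0467, 0.0577]
tool_rot: [0.042, 3.137, 0.004]
ft_force: [4.9, 6.4, -6.8]
grip_width: 0.266
grip_force: 25.0
```

```bash
python3 -m inch '[[0,0,0,0,0,0],[0,0,0,0,0,0],[0,0,0,0,0,0],[0,0,50,0,0,0],[0,0,110,0,0,0],[0,0,170,0,0,0],[40,-2,189,0,0,0],[95,-5,189,0,0,0],[95,-5,189,0,0,0],[95,-5,189,0,0,0]]' 60
python3 - <<'E'
from h import *
im,d,K,T=grab('wrist'); W=cloud(d,K,T); tops(W,.135,.16,.541,-.052,.05)
im,d,K,T=grab('top'); W=cloud(d,K,T); tops(W,.135,.16,.541,-.052,.05); print('lev',end=' '); tops(W,.29,.37,.495,-.19,.05); print('b');tops(W,.115,.135,.4,.28,.2)
E
```

```text
time: 28.98
position: [0.5392, -0.0545, 0.2458]
tool_rot: [-0.044, -3.139, 0.001]
ft_force: [0.4, -0.9, 0.1]
grip_width: 0.69
grip_force: 0.0
1289 mean [ 0.5389 -0.0496  0.1432] mid [ 0.5403 -0.0494  0.1416] ext [0.033 0.033 0.009]
lev 159 mean [ 0.5017 -0.1884  0.334 ] mid [ 0.5109 -0.1894  0.3275] ext [0.067 0.037 0.049]
b
58 mean [0.4123 0.3071 0.1245] mid [0.4135 0.3075 0.1245] ext [0.031 0.031 0.015]
57 mean [0.3141 0.3331 0.1246] mid [0.3156 0.3333 0.1257] ext [0.03  0.029 0.016]
57 mean [0.2946 0.2344 0.1245] mid [0.2944 0.2356 0.125 ] ext [0.03  0.031 0.016]
```

```bash
python3 -m inch '[[0,4,-40,0,0,0],[0,4,-80,0,0,0],[0,4,-115,0,0,0],[0,4,-124,0,0,0],[0,4,-124,0,0,0],[0,4,-124,0,0,0]]' 60 && python3 -m inch '[[0,0,0,0,0,0],[0,0,0,0,0,0],[0,0,0,0,0,0],[0,0,0,0,0,0],[0,0,15,0,0,0],[0,0,50,0,0,0],[0,0,100,0,0,0],[0,20,130,0,0,0],[10,80,130,0,0,0],[20,140,130,0,0,0],[40,200,130,0,0,0],[60,260,130,0,0,0],[75,320,130,0,0,0],[84,360,130,0,0,0],[84,377,110,0,0,0],[84,377,60,0,0,0],[84,377,20,0,0,0],[84,377,0,0,0,0],[84,377,-10,0,0,0],[84,377,-14,0,0,0]]' 10 40 && python3 -m inch '[[0,0,-2,0,0,0],[0,0,-4,0,0,0],[0,0,-6,0,0,0],[0,0,-6,0,0,0]]'
```

```text
time: 29.82
position: [0.5412, -0.0501, 0.1245]
tool_rot: [0.043, 3.138, 0.001]
ft_force: [-0.4, 0.2, 0.5]
grip_width: 0.691
grip_force: 0.0
time: 32.33
position: [0.6247, 0.3269, 0.1094]
tool_rot: [0.044, 3.14, 0.001]
ft_force: [0.1, -0.5, -3.4]
grip_width: 0.341
grip_force: 39.6
time: 32.83
position: [0.624, 0.327, 0.1026]
tool_rot: [-0.043, -3.141, -0.0]
ft_force: [-0.5, 0.1, -4.0]
grip_width: 0.343
grip_force: 39.5
```

```bash
python3 -m inch '[[0,0,-1,0,0,0],[0,0,-2,0,0,0],[0,0,-2,0,0,0]]'; python3 -m inch '[[0,0,0,0,0,0],[0,0,0,0,0,0],[0,0,0,0,0,0],[0,0,30,0,0,0],[0,0,80,0,0,0],[-20,0,120,0,0,0],[-80,-5,120,0,0,0],[-140,-10,120,0,0,0],[-190,-15,120,0,0,0],[-211,-20,115,0,0,0],[-211,-20,115,0,0,0],[-211,-20,115,0,0,0]]' 60
python3 - <<'E'
from h import *
im,d,K,T=grab('wrist'); W=cloud(d,K,T); tops(W,.115,.135,.413,.307,.06)
im,d,K,T=grab('top','t3.png'); W=cloud(d,K,T); tops(W,.112,.135,.624,.328,.06); print('knob'); tops(W,.056,.07,.446,-.05,.04)
E
```

```text
time: 33.2
position: [0.6242, 0.327, 0.1008]
tool_rot: [0.043, 3.141, 0.0]
ft_force: [-0.4, -1.0, -1.5]
grip_width: 0.342
grip_force: 39.6
time: 34.7
position: [0.4143, 0.307, 0.2162]
tool_rot: [0.045, 3.14, 0.001]
ft_force: [0.9, -0.5, -0.5]
grip_width: 0.688
grip_force: 0.0
1378 mean [0.4141 0.3086 0.1225] mid [0.4155 0.3086 0.121 ] ext [0.034 0.033 0.009]
56 mean [0.6199 0.3255 0.1229] mid [0.6196 0.326  0.123 ] ext [0.033 0.031 0.019]
knob
25 mean [ 0.4459 -0.0482  0.0633] mid [ 0.4455 -0.0494  0.0628] ext [0.02  0.02  0.014]
```

```bash
python3 -m inch '[[1,1.5,-30,0,0,0],[1,1.5,-70,0,0,0],[1,1.5,-105,0,0,0],[1,1.5,-121,0,0,0],[1,1.5,-121,0,0,0],[1,1.5,-121,0,0,0]]' 60 && python3 -m inch '[[0,0,0,0,0,0],[0,0,0,0,0,0],[0,0,0,0,0,0],[0,0,0,0,0,0],[0,0,20,0,0,0],[0,0,70,0,0,0],[0,0,120,0,0,0],[5,-30,150,0,0,0],[20,-80,150,0,0,0],[40,-140,150,0,0,0],[70,-200,150,0,0,0],[95,-260,150,0,0,0],[115,-320,150,0,0,0],[125,-359,140,0,0,0],[125,-359,100,0,0,0],[125,-359,60,0,0,0],[125,-359,40,0,0,0],[125,-359,32,0,0,0],[125,-359,28,0,0,0]]' 10 40 && python3 -m inch '[[0,0,-1,0,0,0],[0,0,-3,0,0,0],[0,0,-4.5,0,0,0],[0,0,-4.5,0,0,0]]'
```

```text
time: 35.55
position: [0.4152, 0.3091, 0.0959]
tool_rot: [0.043, 3.139, 0.003]
ft_force: [-0.0, -0.1, -0.3]
grip_width: 0.687
grip_force: 0.0
time: 37.92
position: [0.5391, -0.0505, 0.1224]
tool_rot: [-0.043, -3.141, 0.0]
ft_force: [0.3, -0.4, -2.4]
grip_width: 0.348
grip_force: 40.0
time: 38.42
position: [0.541, -0.0504, 0.1208]
tool_rot: [0.043, 3.137, 0.002]
ft_force: [-1.9, 1.2, 7.7]
grip_width: 0.343
grip_force: 40.0
```

Seated. Release and push the carriage home as before.

```bash
python3 -m inch '[[0,0,0,0,0,0],[0,0,0,0,0,0],[0,0,0,0,0,0],[0,0,40,0,0,0],[0,0,90,0,0,0],[-50,2,90,0,0,0],[-93,3,90,0,0,0],[-93,3,60,0,0,0],[-93,3,20,0,0,0],[-93,3,-20,0,0,0],[-93,3,-50,0,0,0],[-93,3,-61,0,0,0],[-93,3,-61,0,0,0],[-93,3,-61,0,0,0]]' 60 && python3 -m inch '[[0,0,0,0,0,0],[0,0,0,0,0,0],[0,0,0,0,0,0],[0,0,0,0,0,0],[5,-0.2,0,0,0,0],[15,-0.5,0,0,0,0],[28,-1,0,0,0,0],[41,-1.4,0,0,0,0],[54,-1.9,0,0,0,0],[67,-2.3,0,0,0,0],[80,-2.8,0,0,0,0],[92,-3.2,0,0,0,0],[102,-3.6,0,0,0,0],[109,-3.8,0,0,0,0],[113,-4,0,0,0,0],[116,-4,0,0,0,0],[117,-4,0,0,0,0],[117,-4,0,0,0,0]]' 10 25
python3 - <<'E'
from h import *
im,d,K,T=grab('scene'); W=cloud(d,K,T)
print('cap'); tops(W,.14,.16,.65,-.055,.06)
E
```

```text
time: 40.17
position: [0.4472, -0.0476, 0.0582]
tool_rot: [0.043, 3.139, 0.001]
ft_force: [-0.7, 0.0, -0.2]
grip_width: 0.686
grip_force: 0.0
time: 42.42
position: [0.5615, -0.0511, 0.057]
tool_rot: [-0.043, -3.137, -0.002]
ft_force: [-8.2, 4.9, 7.9]
grip_width: 0.27
grip_force: 25.0
cap
54 mean [ 0.6599 -0.0622  0.1494] mid [ 0.6559 -0.0597  0.1481] ext [0.029 0.027 0.016]
```

```bash
python3 -m inch '[[0,0,0,0,0,0],[0,0,0,0,0,0],[0,0,0,0,0,0],[0,0,30,0,0,0],[-20,0,80,0,0,0],[-50,0,140,0,0,0],[-67,0,200,0,0,0],[-67,0,260,0,0,0],[-67,0,320,0,0,0],[-67,-20,345,0,0,0],[-67,-80,345,0,0,0],[-67,-138,345,0,0,0],[-67,-138,310,0,0,0],[-67,-138,280,0,0,0],[-67,-138,267,0,0,0],[-67,-138,267,0,0,0],[-67,-138,267,0,0,0]]' 60
```

```text
time: 44.6
position: [0.4967, -0.1898, 0.3253]
tool_rot: [0.043, 3.139, -0.001]
ft_force: [-0.0, 0.1, 0.5]
grip_width: 0.687
grip_force: 0.0
```

```bash
python3 -m inch '[[0,0,0,0,0,0],[0,0,0,0,0,0],[0,0,0,0,0,0],[0,0,0,0,0,0],[-4.5,0.2,-9,0,0,0],[-8.7,0.3,-18,0,0,0],[-15.6,0.5,-36.8,0,0,0],[-20.5,0.7,-56.2,0,0,0],[-23.5,0.8,-75.9,0,0,0],[-24.5,0.8,-95.9,0,0,0],[-23.5,0.8,-115.9,0,0,0],[-20.5,0.7,-135.6,0,0,0],[-15.6,0.5,-155,0,0,0],[-8.7,0.3,-173.8,0,0,0],[-4.6,0.1,-183,0,0,0],[0,0,-191.8,0,0,0],[5,-0.2,-200.4,0,0,0],[10.4,-0.3,-208.8,0,0,0],[12,-0.4,-211,0,0,0],[12,-0.4,-211,0,0,0]]' 20 55 && python3 -m inch '[[-7,0.2,10.6,0,0,0],[-12,0.4,19.2,0,0,0],[-16.6,0.5,28.1,0,0,0],[-20.7,0.7,37.2,0,0,0],[-24.4,0.8,46.5,0,0,0],[-27.6,0.9,56,0,0,0],[-30.3,1,65.6,0,0,0],[-32.5,1.1,75.4,0,0,0],[-34.3,1.1,85.2,0,0,0],[-35.5,1.2,95.1,0,0,0],[-36.3,1.2,105.1,0,0,0],[-36.5,1.2,115.1,0,0,0],[-36.3,1.2,125.1,0,0,0],[-35.5,1.2,135.1,0,0,0],[-34.3,1.1,145,0,0,0],[-32.5,1.1,154.8,0,0,0],[-30.3,1,164.6,0,0,0],[-27.6,0.9,174.2,0,0,0],[-24.4,0.8,183.7,0,0,0],[-20.7,0.7,193,0,0,0]]' && python3 -m inch '[[2.5,0,5,0,0,0],[5,-0.2,10,0,0,0],[7,-0.3,13,0,0,0],[7,-0.3,13,0,0,0]]'
python3 - <<'E'
from h import *
im,d,K,T=grab('scene'); W=cloud(d,K,T)
s=(W[...,2]>.2)&(W[...,2]<.36)&(abs(W[...,1]+.19)<.03)&(W[...,0]>.45)&(W[...,0]<.63)
P=W[s]; 
for x in (.54,.62):
    q=P[abs(P[:,0]-x)<.006]; print(round(x,2),len(q), q[:,2].max().round(4))
print('cap'); tops(W,.135,.16,.655,-.055,.06)
E
```

```text
time: 47.1
position: [0.5073, -0.189, 0.115]
tool_rot: [-0.043, -3.139, -0.005]
ft_force: [-10.4, 6.5, 20.5]
grip_width: 0.41
grip_force: 55.0
time: 49.6
position: [0.4902, -0.1883, 0.3057]
tool_rot: [0.041, 3.136, -0.001]
ft_force: [11.6, 1.5, -6.9]
grip_width: 0.409
grip_force: 55.0
time: 50.1
position: [0.4958, -0.1886, 0.3181]
tool_rot: [0.041, 3.139, -0.0]
ft_force: [7.8, 2.4, -5.6]
grip_width: 0.411
grip_force: 55.0
0.54 24 0.313
0.62 34 0.2722
cap
67 mean [ 0.6581 -0.0601  0.1442] mid [ 0.6547 -0.0586  0.1433] ext [0.034 0.029 0.016]
```

```bash
python3 -m inch '[[1,0,2,0,0,0],[2,0,5,0,0,0],[2,0,5,0,0,0],[1,0,2,0,0,0],[1,0,0,0,0,0],[1,0,0,0,0,0]]' - 55 && python3 -m inch '[[0,0,0,0,0,0],[0,0,0,0,0,0],[0,0,0,0,0,0],[0,0,35,0,0,0],[0,0,80,0,0,0],[0,50,80,0,0,0],[0,100,80,0,0,0],[0,137,65,0,0,0],[0,137,5,0,0,0],[10,137,-55,0,0,0],[40,137,-115,0,0,0],[64,137,-165,0,0,0],[64,137,-205,0,0,0],[64,137,-245,0,0,0],[64,137,-262,0,0,0],[64,137,-262,0,0,0],[64,137,-262,0,0,0]]' 60 && python3 -m inch '[[0,0,0,0,0,0],[0,0,0,0,0,0],[0,0,0,0,0,0],[0,0,0,0,0,0],[-5,0.2,0,0,0,0],[-15,0.5,0,0,0,0],[-28,1,0,0,0,0],[-41,1.4,0,0,0,0],[-54,1.9,0,0,0,0],[-67,2.3,0,0,0,0],[-80,2.8,0,0,0,0],[-92,3.2,0,0,0,0],[-102,3.6,0,0,0,0],[-109,3.8,0,0,0,0],[-113,4,0,0,0,0],[-114,4,0,0,0,0],[-114,4,0,0,0,0]]' 10 25 && python3 -m inch '[[0,0,0,0,0,0],[0,0,0,0,0,0],[0,0,0,0,0,0],[0,0,50,0,0,0],[0,0,110,0,0,0],[0,0,170,0,0,0],[40,-2,189,0,0,0],[94,-3,189,0,0,0],[94,-3,189,0,0,0],[94,-3,189,0,0,0]]' 60
python3 - <<'E'
from h import *
im,d,K,T=grab('wrist'); W=cloud(d,K,T); tops(W,.135,.16,.541,-.052,.05)
im,d,K,T=grab('top','t4.png'); W=cloud(d,K,T); print('lev',end=' '); tops(W,.29,.37,.495,-.19,.05); print('b');tops(W,.112,.135,.5,.3,.22)
E
```

```text
time: 50.9
position: [0.496, -0.1886, 0.3183]
tool_rot: [0.041, 3.141, 0.001]
ft_force: [4.8, 3.5, -4.4]
grip_width: 0.409
grip_force: 55.0
time: 53.02
position: [0.5608, -0.0528, 0.0588]
tool_rot: [0.043, 3.138, 0.0]
ft_force: [0.6, 0.1, 0.6]
grip_width: 0.689
grip_force: 0.0
time: 55.15
position: [0.4457, -0.0467, 0.0572]
tool_rot: [0.042, 3.14, 0.004]
ft_force: [1.8, 5.2, -1.8]
grip_width: 0.265
grip_force: 25.0
time: 56.4
position: [0.5386, -0.0522, 0.2453]
tool_rot: [-0.044, -3.139, 0.002]
ft_force: [-0.4, -0.3, 0.5]
grip_width: 0.69
grip_force: 0.0
1281 mean [ 0.5413 -0.0508  0.1433] mid [ 0.5426 -0.0509  0.1418] ext [0.033 0.033 0.009]
lev 158 mean [ 0.5012 -0.1886  0.334 ] mid [ 0.5112 -0.1895  0.3262] ext [0.067 0.036 0.048]
b
57 mean [0.6203 0.3253 0.1222] mid [0.6199 0.326  0.122 ] ext [0.031 0.033 0.016]
24 mean [0.5383 0.5096 0.1155] mid [0.5392 0.51   0.1175] ext [0.039 0.014 0.01 ]
60 mean [0.3144 0.3326 0.1239] mid [0.3157 0.3346 0.1244] ext [0.03  0.032 0.02 ]
38 mean [0.2992 0.2359 0.1246] mid [0.2985 0.2357 0.1231] ext [0.022 0.03  0.018]
```

```bash
python3 -m inch '[[3,1,-40,0,0,0],[3,1,-80,0,0,0],[3,1,-115,0,0,0],[3,1,-123,0,0,0],[3,1,-123,0,0,0],[3,1,-123,0,0,0]]' 60 && python3 -m inch '[[0,0,0,0,0,0],[0,0,0,0,0,0],[0,0,0,0,0,0],[0,0,0,0,0,0],[0,0,15,0,0,0],[0,0,60,0,0,0],[0,0,110,0,0,0],[0,30,130,0,0,0],[-5,90,130,0,0,0],[-10,150,130,0,0,0],[-20,210,130,0,0,0],[-30,270,130,0,0,0],[-40,330,130,0,0,0],[-42,390,130,0,0,0],[-42,435,130,0,0,0],[-42,445,100,0,0,0],[-42,445,50,0,0,0],[-42,445,10,0,0,0],[-42,445,-8,0,0,0],[-42,445,-14,0,0,0]]' 10 40 && python3 -m inch '[[0,0,-2,0,0,0],[0,0,-4,0,0,0],[0,0,-6,0,0,0],[0,0,-7.5,0,0,0],[0,0,-7.5,0,0,0]]'
```

```text
time: 57.25
position: [0.5435, -0.0506, 0.125]
tool_rot: [0.043, 3.138, 0.002]
ft_force: [-0.6, 0.5, 0.3]
grip_width: 0.691
grip_force: 0.0
time: 59.75
position: [0.5003, 0.3942, 0.1088]
tool_rot: [-0.043, -3.141, 0.001]
ft_force: [0.3, 0.2, -2.9]
grip_width: 0.343
grip_force: 39.6
time: 60.38
position: [0.5003, 0.3944, 0.1016]
tool_rot: [-0.043, -3.141, -0.0]
ft_force: [-0.3, 0.3, -3.0]
grip_width: 0.338
grip_force: 39.6
```

```bash
python3 -m inch '[[0,0,-1,0,0,0],[0,0,-1.5,0,0,0],[0,0,-1.5,0,0,0]]'; python3 -m inch '[[0,0,0,0,0,0],[0,0,0,0,0,0],[0,0,0,0,0,0],[0,0,40,0,0,0],[0,0,100,0,0,0],[0,-10,160,0,0,0],[-5,-50,220,0,0,0],[-10,-100,280,0,0,0],[-10,-160,310,0,0,0],[-10,-220,320,0,0,0],[-10,-280,320,0,0,-8],[-20,-340,320,0,0,-16],[-20,-400,320,0,0,-24],[-20,-460,320,0,0,-32],[-25,-520,320,0,0,-40],[-30,-580,320,0,0,-48],[-36,-640,320,0,0,-56],[-36,-700,310,0,0,-64],[-36,-750,290,0,0,-71],[-36,-766,260,0,0,-71]]' 60 && python3 -m inch '[[0,0,-40,0,0,0],[0,0,-90,0,0,0],[0,0,-140,0,0,0],[0,0,-160,0,0,0],[0,0,-160,0,0,0]]' 45
python3 - <<'E'
from h import *
im,d,K,T=grab('top','t5.png'); W=cloud(d,K,T); print('b');tops(W,.112,.135,.56,.36,.15)
im,d,K,T=grab('wrist','w5.png'); W=cloud(d,K,T); tops(W,.045,.065,.464,-.372,.05)
s=(W[...,2]>.047)&(W[...,2]<.065)&(np.hypot(W[...,0]-.464,W[...,1]+.372)<.05)
print(cv2.minAreaRect((W[s][:,:2]*1000).astype(np.float32)))
im,d,K,T=grab('scene','s5.png')
E
```

```text
time: 60.75
position: [0.5007, 0.3946, 0.1011]
tool_rot: [0.043, 3.141, 0.001]
ft_force: [-2.2, -2.2, 4.7]
grip_width: 0.341
grip_force: 39.8
time: 63.25
position: [0.4622, -0.3767, 0.3591]
tool_rot: [1.87, 2.523, -0.007]
ft_force: [0.3, 0.7, 0.0]
grip_width: 0.688
grip_force: 0.0
time: 63.88
position: [0.4642, -0.3713, 0.1997]
tool_rot: [-1.858, -2.531, 0.001]
ft_force: [-0.1, -0.5, -0.0]
grip_width: 0.516
grip_force: 0.0
b
57 mean [0.6201 0.3254 0.1213] mid [0.6198 0.326  0.1227] ext [0.032 0.032 0.018]
59 mean [0.4975 0.3918 0.1229] mid [0.4982 0.392  0.1241] ext [0.028 0.033 0.021]
755 mean [ 0.4662 -0.3705  0.0538] mid [ 0.4668 -0.3715  0.0509] ext [0.034 0.05  0.011]
((466.7778625488281, -371.82098388671875), (12.041749954223633, 53.830562591552734), 29.78915023803711)
```

View pics/w5.png

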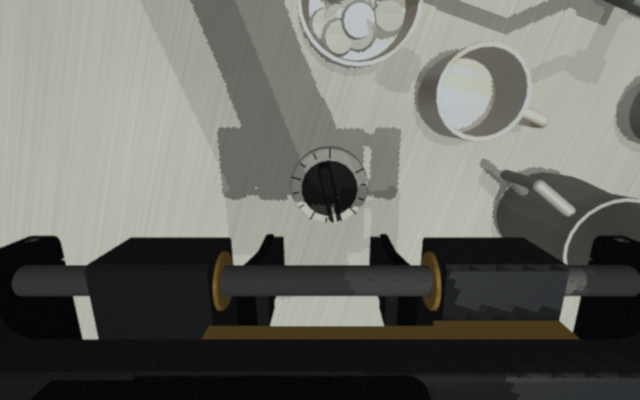

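View pics/s5.png

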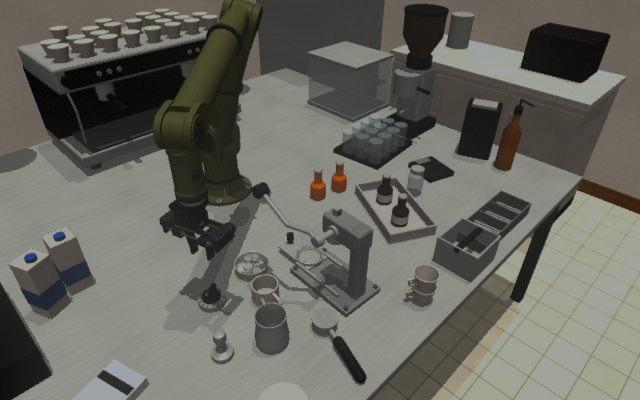

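Wrist view: key bar on the dial at (330,187), pointer toward (335,215). Scene: both bottles upright in the pan (385,190), (400,212), lever up at (261,190). Now grip the key.

```bash
python3 -m inch '[[2.5,-0.5,-30,0,0,6],[2.5,-0.5,-70,0,0,12.5],[2.5,-0.5,-110,0,0,12.5],[2.5,-0.5,-140,0,0,12.5],[2.5,-0.5,-150,0,0,12.5],[2.5,-0.5,-150,0,0,12.5],[2.5,-0.5,-150,0,0,12.5]]' 45 && python3 -m inch '[[0,0,0,0,0,0],[0,0,0,0,0,0],[0,0,0,0,0,0],[0,0,0,0,0,0],[0,0,0,0,0,-3],[0,0,0,0,0,-6],[0,0,0,0,0,-9],[0,0,0,0,0,-12],[0,0,0,0,0,-12]]' 5 30
python3 -c "
from h import *
s=ctrl.get_state();print(np.round(s['joint_positions'],3),np.round(s['torque'],2))"
```

```text
time: 64.9
position: [0.468, -0.373, 0.0519]
tool_rot: [1.571, 2.717, -0.0]
ft_force: [0.3, -0.3, -0.1]
grip_width: 0.515
grip_force: 0.0
time: 66.03
position: [0.4674, -0.3718, 0.0502]
tool_rot: [1.847, 2.541, 0.001]
ft_force: [0.6, 1.5, 1.9]
grip_width: 0.136
grip_force: 30.0
[-0.153  0.553  0.992  1.812 -0.526  1.067  1.35 ] [ 0.09 -0.1   0.01]
```

```bash
python3 -m inch '[[0,0,0,0,0,-7],[0,0,0,0,0,-14],[0,0,0,0,0,-21],[0,0,0,0,0,-28],[0,0,0,0,0,-35],[0,0,0,0,0,-42],[0,0,0,0,0,-49],[0,0,0,0,0,-56],[0,0,0,0,0,-63],[0,0,0,0,0,-70],[0,0,0,0,0,-77],[0,0,0,0,0,-84],[0,0,0,0,0,-91],[0,0,0,0,0,-98],[0,0,0,0,0,-105],[0,0,0,0,0,-110],[0,0,0,0,0,-110]]'
python3 -c "
from h import *
s=ctrl.get_state();print(np.round(s['joint_positions'],3),np.round(s['torque'],2))"
```

```text
time: 68.15
position: [0.4667, -0.3713, 0.0501]
tool_rot: [-3.139, 0.054, 0.001]
ft_force: [-1.4, 3.7, 4.0]
grip_width: 0.132
grip_force: 30.0
[-0.28   0.708  1.218  1.816 -0.73   1.159 -0.42 ] [ 0.74  0.5  -0.06]
```

```bash
for i in 1; do python3 -m inch '[[0,0,0,0,0,-7],[0,0,0,0,0,-14],[0,0,0,0,0,-21],[0,0,0,0,0,-28],[0,0,0,0,0,-35],[0,0,0,0,0,-42],[0,0,0,0,0,-49],[0,0,0,0,0,-56],[0,0,0,0,0,-63],[0,0,0,0,0,-70],[0,0,0,0,0,-70]]'; done
python3 -c "
from h import *
s=ctrl.get_state();print(np.round(s['joint_positions'],3),np.round(s['torque'],2)); y=R.from_rotvec(s['tool_rot']).as_matrix()[:,1]; print(np.degrees(np.arctan2(y[1],y[0])))"
```

```text
time: 69.53
position: [0.4671, -0.3708, 0.0501]
tool_rot: [-2.541, 1.844, 0.003]
ft_force: [-1.0, 4.5, 5.3]
grip_width: 0.136
grip_force: 30.0
[-0.285  0.719  1.229  1.816 -0.743  1.166 -1.633] [ 1.06  0.41 -0.03]
-161.94943193286235
```

```bash
python3 -m inch '[[0,0,0,0,0,-7],[0,0,0,0,0,-14],[0,0,0,0,0,-21],[0,0,0,0,0,-28],[0,0,0,0,0,-35],[0,0,0,0,0,-42],[0,0,0,0,0,-49],[0,0,0,0,0,-54],[0,0,0,0,0,-54]]'
python3 -c "
from h import *
s=ctrl.get_state();print(np.round(s['joint_positions'],3),np.round(s['torque'],2)); y=R.from_rotvec(s['tool_rot']).as_matrix()[:,1]; print(np.degrees(np.arctan2(y[1],y[0])))"
```

```text
time: 70.65
position: [0.4678, -0.3726, 0.0504]
tool_rot: [1.475, -2.761, 0.004]
ft_force: [-5.3, -4.2, 1.6]
grip_width: 0.308
grip_force: 283.5
[-0.289  0.722  1.229  1.811 -0.732  1.162 -2.549] [-0.77  1.11 11.36]
146.21007990888575
```

Stop reached (moment 11 N m, the key wedged the fingers). Open, lift and look.

```bash
python3 -m inch '[[0,0,0,0,0,0],[0,0,0,0,0,0],[0,0,0,0,0,0],[0,0,40,0,0,0],[0,0,90,0,0,10],[0,0,150,0,0,20],[-10,40,200,0,0,30],[-10,40,200,0,0,30]]' 60
python3 - <<'E'
from h import *
im,d,K,T=grab('wrist','w6.png'); W=cloud(d,K,T)
s=(W[...,2]>.047)&(W[...,2]<.065)&(np.hypot(W[...,0]-.464,W[...,1]+.372)<.05)
print(cv2.minAreaRect((W[s][:,:2]*1000).astype(np.float32)))
im,d,K,T=grab('top'); W=cloud(d,K,T); print('lev',end=' '); tops(W,.29,.37,.495,-.19,.05); print('b');tops(W,.112,.135,.56,.36,.15)
h,w=400,640; p=T; 
im=cv2.imread('pics/w6.png'); cv2.imwrite('pics/w6c.png',cv2.convertScaleAbs(im,alpha=1.6))
E
```

```text
time: 71.65
position: [0.4586, -0.3319, 0.254]
tool_rot: [-2.099, 2.327, -0.009]
ft_force: [0.0, 0.8, -0.1]
grip_width: 0.69
grip_force: 0.0
((466.7921142578125, -372.01904296875), (12.123998641967773, 53.83848190307617), 17.348445892333984)
lev 159 mean [ 0.5014 -0.1886  0.3341] mid [ 0.5108 -0.1895  0.3257] ext [0.067 0.036 0.053]
b
58 mean [0.6199 0.3252 0.1227] mid [0.62   0.3259 0.1217] ext [0.032 0.033 0.018]
57 mean [0.4977 0.3923 0.1225] mid [0.4983 0.3911 0.1217] ext [0.028 0.031 0.017]
```

View pics/w6c.png

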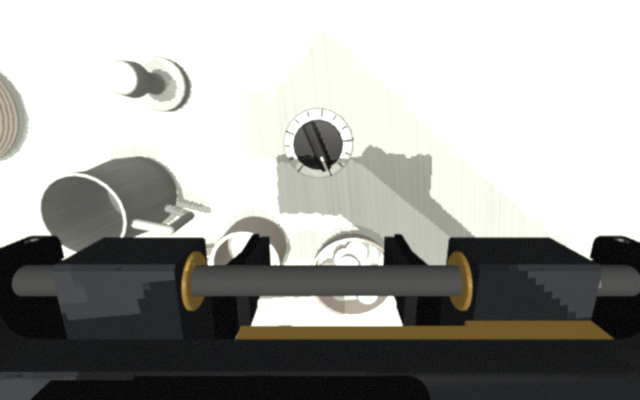

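```bash
python3 - <<'E'
from h import *
im=cv2.imread('pics/w6.png')[98:188,270:370]; cv2.imwrite('pics/w6d.png',cv2.resize(im,None,fx=6,fy=6,interpolation=cv2.INTER_CUBIC))
E
```

```text
(no output)
```

View pics/w6d.png

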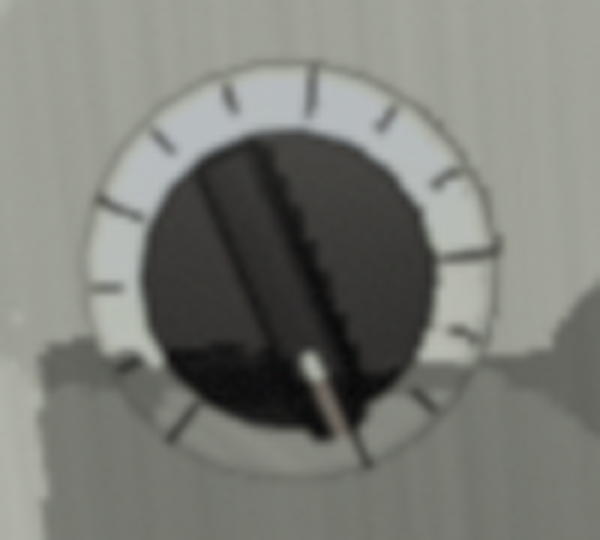

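The pointer (345,420) stands on the last long mark (368,465), just before the 60° gap to the zero mark (180,420), so the timer is at its 60-minute stop. Bottles and lever check out and the gripper is clear.

```bash
python3 -c "
from bench import ctrl
print(ctrl.close_job())"
```

```text
the job is handed in; nothing more can be done
None
```

The job is handed in, with no verdict shown: both bottles on the counter (the third was absent) are capped and upright in the chill pan, the lever is back up, and the timer is at its 60-minute stop; it took about 72 s of the 210 s.

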